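Seat the sensor probe in the tilted block heater

ROBOT

A 6-joint arm with a two-finger parallel gripper is mounted at the origin on the work surface. World frame = base frame: x ahead of the robot, y to its left, z up, the work surface at z = 0. Lengths are in m, angles in rad, forces in N, time in s.
With the tool pointing down it reaches from about 0.375 to 0.975 m from the base axis. Payload 3.8 kg.
Tool frame: the origin (TCP) lies at the very end of the fingers, on their centre line; the grasp point (between the pads) lies 19 mm behind it; z points along the fingers, y is the line along which they close (so a half turn about z gives the same grasp; the last joint's range is limited). The gripper opens to 85 mm and grips with 20 to 120 N. Pads are 22 mm wide; open, the fingers measure 114 mm over their backs; the gripper's body (76 mm by 85 mm) begins 54 mm behind the grasp point. The pads swing forward as they close: fully open they stand 13 mm farther back than shut.
Start: joints at [1.219, 0.264, 1.604, -0, 1.274, -0.037], TCP at [0.209, 0.642, 0.231] pointing down, gripper open.
Joint ranges: [-2.63, 2.63], [-0.94, 2.18], [0.31, 2.57], [-1.31, 4.45], [0, 2.66], [-2.55, 2.55]. Speed limits (rad/s): [2.57, 2.57, 3.14, 3.14, 3.14, 3.14].

INTERFACE

Orientations are given as a 3x3 rotation matrix whose columns are the frame's x, y, z axes.
In Python, from station import env gives the robot as it stands.
- The arm moves only by the tool apply_moves, never from a script. Its argument "rows" is a list of rows, each a list of 3 entries, a list of its own where there are three numbers: the turn, a rotation vector about the tool's x, y, z each as a share of 120 degrees, from -1 to 1, then the shift along the tool's x, y, z each as a share of 0.6 m, from -1 to 1, then the closure, from -1 (fully open) to 1 (shut). In form: [[[wx, wy, wz], [x, y, z], fingers], ...]. A call has 1 to 8 rows; each row is the pose to reach, as a shift and turn from the pose commanded when the call began, along the tool's axes at that moment; what a row does not reach only later rows make up. A row lasts 1/8 s, in which the tool goes at most 62.5 mm and 10.7 degrees, less where a joint would pass 70% of its speed; a pose out of reach is approached as far as the arm can. A call with a number of a shift or a turn outside -1 to 1 is refused whole. A call with a gripper value outside its range is refused whole. The fingers move at their own pace and stop on an object; the grip force is fixed at half the most. Time passes only in rows, so rows that repeat a pose let the fingers close. It gives the time, the measured TCP pose, the force, the opening and the grip force at its end, in the units of the state.
- env.state(): the state, without advancing time (a new reading comes with each control period).
- env.capture(name): name is "scene" or "top" or "wrist"; returns a dict with "pixels" (480x640x3 uint8, blue, green, red), "mtx" (3x3 intrinsics, pixels), "k1" (the pictures are not rectified: a ray, as slopes to the right and down, at radius r is drawn at 1 + k1 r^2 times it, then the intrinsics apply), "rvec" (rotation vector, rad) and "tvec" (3), from world to camera coordinates, as OpenCV has them. Camera axes: x right, y down, z forward; pixel columns grow to the right and rows downward; lengths in m; the calibration is good to about 2 mm. A picture is of the moment at which its call begins. There is no depth.
- env.close_job(): hands the job in; it is judged then, once.
The state is a dict: "time_s": time; "joint_pos": joint angles; "joint_vel": joint speeds; "tau": joint torques, N m; "tool_pos": TCP position; "eef_rot": TCP orientation; "ft_force": force on the tool from outside, world axes, zero at the start; "wrist_torque": the same for the moment, N m; "gripper_width": finger opening in m; "grip_force": force on a finger pad.
Only numpy, scipy, OpenCV 4.12 (cv2) and the standard library are available. Lean on these libraries where they do the work, as an engineer would, in place of code of your own. Each camera call takes 0.05 s, during which the arm holds its last target. There are 200 camera calls.

TASK

Take the steel probe with the long cylindrical handle out of the white rack and push its rod through the hole in the sliding aluminium block on top of the tilted heater, until its collar sits flush on the block; then let go of it. The block may stand anywhere along its rails, so feel or look for the hole. Leave the other two rods in the rack, and the jar and the beaker, where they stand.

Things in the scene. Friction and masses are not known exactly. Their poses are not given: they have to be found in the camera images.
- probe: Loose steel probe, about 0.16 kg, upright in one of the rack's holes (which one varies). Steel collar 36 mm diameter, 5 mm thick; above it a black cylindrical handle, diameter 26 mm, 60 mm long, the longest of the three. Origin: on the axis at the collar's underside; z along the axis to the handle (handle from z = 5 to 65 mm, rod from 0 to -90 mm). Round: its yaw does not matter.
- port: Fixed top of the heater, a white box 130 x 150 x 90 mm tilted 35 degrees. z: the hole's axis, outward, leaning 35 degrees from vertical to the heater's front (robot side). y: level, along two rails. Origin: mouth of the sliding block's hole when the block is mid-way; the real mouth is at x = 0, z = 0 and y anywhere from -20 to 20 mm (varies, not given). 145 mm above the bench.
- probe_tip (a point): End of the probe's rod, on its axis, 90 mm below the collar. The rod is 10 mm in diameter all along, with a flat blunt end.
- slide_mid (a point): Mid-point of the slide, at the port's origin, on the plane of the sliding block's upper face. Aluminium block 46 mm (port x) by 104 mm (port y), 18 mm thick, held by about 4 N of friction; it slides only along port y. One through hole in its middle, 13.5 mm in diameter, its rim plain. Rails 27 mm either side end 6 mm below its face; under the hole the box is empty to 106 mm depth.
- heater: Fixed grey stand of the heater: base plate 200 (x) x 190 (y) x 14 mm with two side cheeks (y = +-83 mm) up to 137 mm high. Origin: centre of the base's underside, z up, front to -x. The port's origin is at (-30, 0, 145) mm in this frame.
- rack: Fixed white plastic rack, 70 (x) x 220 (y) x 110 mm high: a 12 mm top plate on two end walls, with three holes 14 mm in diameter in a row along y, at y = -75, 0 and 75 mm. A rod stands in each with its collar on the plate's upper face at z = 110 mm. Origin: centre of the underside, z up.
- short_rod: Loose steel rod in the rack, like the probe but with a 70 mm rod and a black handle of 26 mm diameter only 30 mm long. Origin at the collar's underside, z up. Leave it alone.
- ball_rod: Loose steel rod in the rack with a 70 mm rod and a black ball of 32 mm diameter on a thin stem for a handle (top 54 mm above the collar's underside). Origin at the collar's underside, z up. Leave it alone.
- jar: Loose amber glass jar with white lid, 66 mm in diameter, 85 mm high, standing beyond the work. Origin: centre of its underside. Leave it alone.
- beaker: Loose empty glass beaker, 68 mm in diameter, 85 mm high, standing beyond the work. Origin: centre of its underside. Leave it alone.
Not all that is in view belongs to the job. There is more than one size of the rack; the one meant has the size given above.

How it is judged:
By the outcome, as a careful person would: the job done as asked, in the order asked, and still so for the second after the job is handed in, with the robot touching nothing.
It also fails if it takes over 72 s, if anything falls off the work surface, if the arm or the gripper's body presses on something with over 40 N, if the wrist force passes 120 N, or if a joint passes its speed limit or range.

## Working session

There is one attempt and no reset: what is moved stays moved. The work goes in short steps, Python scripts to look and compute and a tool call to move; the robot and the scene stay as the last step left them, time stands still between calls to the robot, and variables do not carry over. Pictures are saved under pics/ and viewed, at most 10 in all, crops included, and the job is handed in when it is done.

Besides the shell and the picture viewer there is one more tool, called after "Request:" as name([rows], argument=value, ...), one row to a line, values as JSON. apply_moves: Moves the arm, as the interface text tells. Shift numbers are shares of 0.6 m and turn numbers shares of 120 degrees, none past 1 either way. Its arguments: {"type":"object","properties":{"rows":{"type":"array","items":{"type":"array"}}},"required":["rows"]}

```bash
ls; mkdir -p pics
python3 - <<'E'
from station import env
import cv2,json
s=env.state();print(s)
import numpy as np
for n in("scene","top"):
    c=env.capture(n);cv2.imwrite(f"pics/{n}0.png",c["pixels"]);print(n,c["mtx"],c["k1"],c["rvec"],c["tvec"])
    np.savez(f"{n}0.npz",**c)
E
```

```text
pics
{'time_s': 0.0, 'joint_pos': array([ 1.21907625e+00,  2.64767177e-01,  1.60537552e+00,  2.75815870e-05,
        1.27368234e+00, -3.69283173e-02]), 'joint_vel': array([ 0.00074104,  0.00095061,  0.00042574,  0.001757  ,  0.00152167,
       -0.00199138]), 'tau': array([-1.34483958e-03, -5.15134227e+01, -3.67304063e+01, -4.80882609e-04,
        1.34399461e-02, -1.23290572e-06]), 'tool_pos': array([0.20875355, 0.64114587, 0.22995175]), 'eef_rot': array([[-9.50858322e-01,  3.09625291e-01, -7.93842033e-04],
       [ 3.09626289e-01,  9.50856039e-01, -2.08662931e-03],
       [ 1.08756286e-04, -2.22988321e-03, -9.99997508e-01]]), 'ft_force': array([-0.45211711, -0.29556872,  0.60981635]), 'wrist_torque': array([ 0.02481467, -0.00588527,  0.00093213]), 'grip_force': 0.0, 'gripper_width': 0.0853848139882002}
scene [[514.95120415   0.         327.87570098]
 [  0.         514.95120415 241.30815399]
 [  0.           0.           1.        ]] -0.07772752132935913 [ 1.45420319  2.34952839 -0.6644991 ] [ 0.26014121 -0.31832215  1.26271762]
top [[519.89204048   0.         320.65999346]
 [  0.         519.89204048 236.70755366]
 [  0.           0.           1.        ]] -0.08332713493578098 [ 2.13831232 -2.18909809  0.07043233] [-0.02459849  0.53326897  1.24364001]
```

View pics/scene0.png

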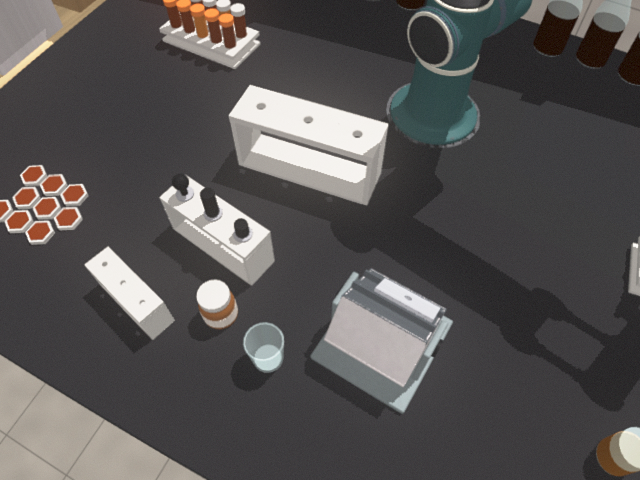

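View pics/top0.png

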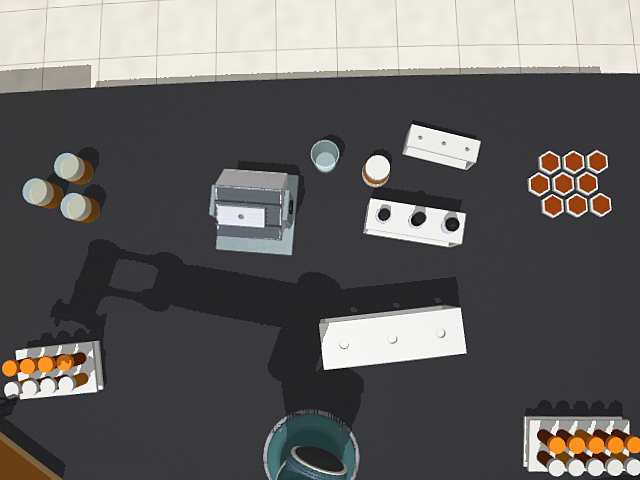

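The rods' rack is at scene (215,225) / top (415,222). The big empty rack at scene (310,140) and the small empty one at (130,290) hold no rods.

Candidates in scene:
- Ball rod (181,185).
- Long cylinder (210,203), which fits the probe because its handle is the longest.
- Short rod (242,230).

The block's hole shows at top (240,216). Next is an enlarged crop to confirm.

```bash
cat > h.py <<'E'
import numpy as np,cv2
def load(n): return dict(np.load(n))
def dist(c): return np.array([float(c["k1"]),0,0,0,0])
def proj(c,P): return cv2.projectPoints(np.asarray(P,float).reshape(-1,3),c["rvec"],c["tvec"],c["mtx"],dist(c))[0][:,0]
def ray(c,uv):
    n=cv2.undistortPoints(np.array([[uv]],float),c["mtx"],dist(c))[0,0]
    R=cv2.Rodrigues(c["rvec"])[0]; d=R.T@np.r_[n,1]; return -R.T@np.ravel(c["tvec"]),d/np.linalg.norm(d)
def onz(c,uv,z): o,d=ray(c,uv); return o+d*(z-o[2])/d[2]
def tri(obs):
    A=np.zeros((3,3));b=np.zeros(3)
    for c,uv in obs:
        o,d=ray(c,uv);M=np.eye(3)-np.outer(d,d);A+=M;b+=M@o
    X=np.linalg.solve(A,b); return X,[np.linalg.norm(np.cross(X-ray(c,uv)[0],ray(c,uv)[1])) for c,uv in obs]
E
python3 - <<'E'
from h import *
s=load("scene0.npz");t=load("top0.npz")
def crop(c,x,y,w,h,k): return cv2.resize(c["pixels"][y:y+h,x:x+w],None,fx=k,fy=k,interpolation=cv2.INTER_CUBIC)
a=crop(s,155,165,130,120,3);a=cv2.copyMakeBorder(a,0,0,0,10,0)
b=crop(t,355,190,125,60,3);b2=crop(t,205,160,110,100,3)
c2=crop(s,310,260,150,100,2)
im=np.zeros((600,790,3),np.uint8)
im[:360,:390]=a[:,:390];im[:180,400:775]=b;im[190:490,400:730]=b2;im[370:570,:300]=c2
cv2.imwrite("pics/crop1.png",im)
# rack size: top-plate corners seen in top
for uv in [(370,198),(466,213),(462,247),(364,231)]: print(onz(t,uv,.11))
for uv in [(384,214),(418,219),(452,225)]: print(onz(t,uv,.15))
print(onz(t,(240,216),.145))
E
```

```text
[ 0.61066661 -0.15374985  0.11      ]
[ 0.57082236 -0.37153712  0.11      ]
[ 0.49347615 -0.35870836  0.11      ]
[ 0.53533005 -0.13776871  0.11      ]
[ 0.56781442 -0.18040844  0.15      ]
[ 0.55491435 -0.25469405  0.15      ]
[ 0.53984623 -0.32896268  0.15      ]
[0.57224545 0.13840864 0.145     ]
```

View pics/crop1.png

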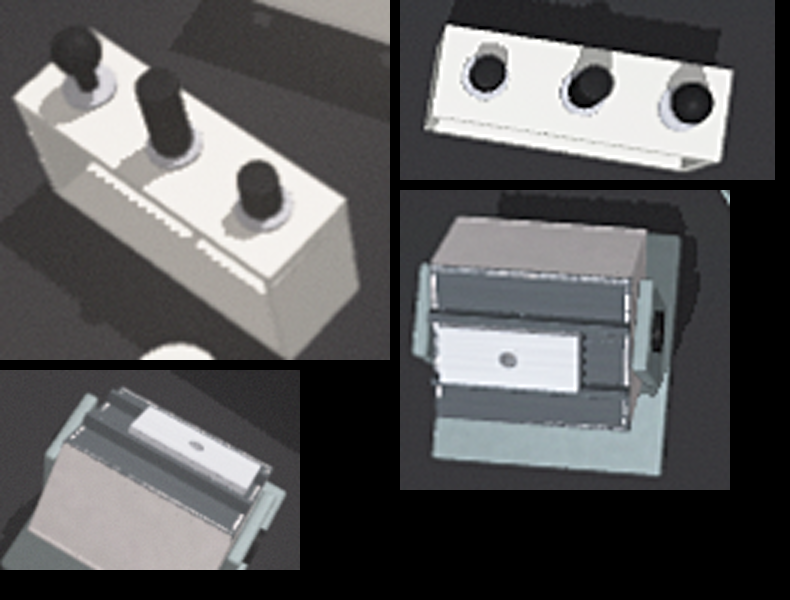

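Crop confirms it: the probe is the middle rod, with the long cylindrical handle at scene (210,203). The rack measures about 220 x 75 mm, which matches. Now I'll fit the probe and block poses.

```bash
cat >> h.py <<'E'
def Rz(a): return cv2.Rodrigues(np.array([0,0,a],float))[0]
T35=np.radians(35)
PORT=np.array([[np.cos(T35),0,-np.sin(T35)],[0,1,0],[np.sin(T35),0,np.cos(T35)]])
E
cat > fit.py <<'E'
from h import *
from scipy.optimize import least_squares
s=load("scene0.npz");t=load("top0.npz")
f=lambda x,y,ox,oy,ux,uy,k:((x-ox+.5)/k-.5+ux,(y-oy+.5)/k-.5+uy)
tp=np.array([f(x,y,400,190,205,160,3) for x,y in [(439,324),(579,335),(577,391),(439,384),(508,359)]])
sp=np.array([f(x,y,0,370,310,260,2) for x,y in [(250,492),(131,429),(142,406),(267,466),(197,446)]])
M=np.array([[23,52,0],[23,-52,0],[-23,-52,0],[-23,52,0],[0,0,0]])/1e3
W=lambda p:M@(Rz(p[2])@PORT).T+np.r_[p[:2],.145]
def r(p): return np.r_[(proj(t,W(p))-tp).ravel(),(proj(s,W(p))-sp).ravel()]
q=least_squares(r,[.57,.14,0]);print("mouth",q.x,np.round(q.fun.reshape(-1,2),1).tolist())
print("hole tri",tri([(t,tp[4]),(s,sp[4])]))
# rack holes: collar centres in both views
tc=[f(x,y,400,0,355,190,3) for x,y in [(486,77),(583,90),(684,107)]]
sc=[f(x,y,0,0,155,165,3) for x,y in [(266,208),(174,146),(90,87)]]
for a,b in zip(tc,sc): print("collar",onz(t,a,.113),onz(s,b,.113))
a=f(593,82,400,0,355,190,3);b=f(157,78,0,0,155,165,3);print("probe top",tri([(t,a),(s,b)]))
E
python3 fit.py
```

```text
mouth [ 0.57344949  0.13744468 -0.07323661] [[-1.0, 0.8], [-1.0, -0.7], [0.2, -1.0], [0.4, -0.9], [-0.2, -0.5], [-0.8, -1.7], [-0.0, -0.6], [3.5, 0.7], [-2.8, -0.6], [-0.1, 0.3]]
hole tri (array([0.57235049, 0.13722229, 0.143726  ]), [np.float64(8.422462693773019e-05), np.float64(8.422462693773984e-05)])
collar [ 0.56965774 -0.18249706  0.113     ] [ 0.571728   -0.18018824  0.113     ]
collar [ 0.55795616 -0.25546299  0.113     ] [ 0.55818138 -0.25549761  0.113     ]
collar [ 0.54317651 -0.33140435  0.113     ] [ 0.54358596 -0.32927827  0.113     ]
probe top (array([ 0.5560696 , -0.25286576,  0.18121726]), [np.float64(0.0011898732903337797), np.float64(0.0011898732903337197)])
```

```bash
cat >> h.py <<'E'
def rel(R0,p0,R1,p1):
    w=cv2.Rodrigues(R0.T@R1)[0].ravel()/np.radians(120); d=R0.T@(np.asarray(p1)-p0)/.6
    return np.round(w,4).tolist(),np.round(d,4).tolist()
def down(az): # tool down, y at azimuth az
    y=np.array([np.cos(az),np.sin(az),0]);z=np.array([0,0,-1.]);return np.c_[np.cross(y,z),y,z]
E
python3 - <<'E'
from station import env
from h import *
s=env.state();R0,p0=s["eef_rot"],s["tool_pos"]
m=[.40,.19,.30];print(rel(R0,p0,down(.53),m))
print(rel(down(.53),np.array(m),down(-.186),[.557,-.255,.27]))
E
```

```text
([-0.0009, 0.0003, 0.3467], [-0.5359, -0.6166, -0.1153])
([0.0, 0.0, 0.3419], [-0.7722, -0.1492, 0.05])
```

Request:
apply_moves([
  [[0,0,0.347],[-0.536,-0.617,-0.115],-1],
  [[0,0,0.347],[-0.536,-0.617,-0.115],-1],
  [[0,0,0.347],[-0.536,-0.617,-0.115],-1],
  [[0,0,0.347],[-0.536,-0.617,-0.115],-1],
  [[0,0,0.347],[-0.536,-0.617,-0.115],-1],
  [[0,0,0.347],[-0.536,-0.617,-0.115],-1],
  [[0,0,0.347],[-0.536,-0.617,-0.115],-1],
  [[0,0,0.347],[-0.536,-0.617,-0.115],-1],
])

```text
time_s: 1.1
tool_pos: [0.4004, 0.1882, 0.3004]
eef_rot: [[-0.505, 0.863, 0.0], [0.863, 0.505, -0.0], [-0.0, 0.0, -1.0]]
ft_force: [1.2, -0.5, -0.3]
gripper_width: 0.0856
grip_force: 0.0
```

Run:
```python
from station import env
from h import *
s=env.state();R0,p0=s["eef_rot"],s["tool_pos"];print(p0,R0)
print(rel(R0,p0,down(-.186),[.557,-.255,.27]))
```

```text
[0.40035792 0.18818269 0.30035982] [[-5.04827569e-01  8.63220143e-01  3.30928273e-04]
 [ 8.63220182e-01  5.04827609e-01 -4.46552212e-05]
 [-2.05609015e-04  2.63120777e-04 -9.99999944e-01]]
([0.0002, 0.0, 0.3415], [-0.7694, -0.1475, 0.0507])
```

Request:
apply_moves([
  [[0,0,0.3415],[-0.769,-0.148,0.05],-1],
  [[0,0,0.3415],[-0.769,-0.148,0.05],-1],
  [[0,0,0.3415],[-0.769,-0.148,0.05],-1],
  [[0,0,0.3415],[-0.769,-0.148,0.05],-1],
  [[0,0,0.3415],[-0.769,-0.148,0.05],-1],
  [[0,0,0.3415],[-0.769,-0.148,0.05],-1],
  [[0,0,0.3415],[-0.769,-0.148,0.05],-1],
  [[0,0,0.3415],[-0.769,-0.148,0.05],-1],
])

```text
time_s: 2.1
tool_pos: [0.5565, -0.2558, 0.269]
eef_rot: [[0.187, 0.982, -0.001], [0.982, -0.187, 0.0], [-0.0, -0.001, -1.0]]
ft_force: [-0.1, 0.8, 0.0]
gripper_width: 0.0858
grip_force: 0.0
```

Request:
apply_moves([
  [[0,0,0],[0,0,0],-1],
])

```text
time_s: 2.22
tool_pos: [0.5562, -0.2551, 0.2687]
eef_rot: [[0.188, 0.982, -0.002], [0.982, -0.188, 0.001], [0.0, -0.002, -1.0]]
ft_force: [-1.3, 0.5, 0.7]
gripper_width: 0.0854
grip_force: 0.0
```

Run:
```python
from station import env
from h import *
s=env.state();R0,p0=s["eef_rot"],s["tool_pos"];print(p0)
c=env.capture("wrist");np.savez("w1.npz",**c);im=c["pixels"].copy()
for p in [(.557,-.255,.175),(.557,-.255,.11)]: 
  uv=proj(c,p)[0];print(uv);cv2.drawMarker(im,tuple(int(round(v)) for v in uv),(0,0,255),0,14,1)
cv2.imwrite("pics/w1.png",im)
```

```text
[ 0.55624773 -0.25509023  0.26874068]
[317.51318961 244.22216098]
[317.18170112 221.68735697]
```

View pics/w1.png

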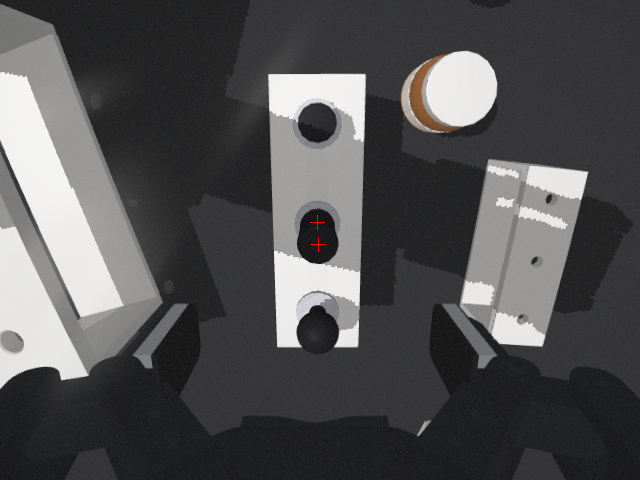

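The wrist view shows the probe's top at (318,243) and collar at (317,222), matching the predicted marks. Descend and grasp.

Request:
apply_moves([
  [[0,0,0],[0,0.001,0.1],-1],
  [[0,0,0],[0,0.001,0.18],-1],
  [[0,0,0],[0,0.001,0.231],-1],
  [[0,0,0],[0,0.001,0.231],-1],
  [[0,0,0],[0,0.001,0.231],1],
  [[0,0,0],[0,0.001,0.231],1],
  [[0,0,0],[0,0.001,0.231],1],
  [[0,0,0],[0,0.001,0.231],1],
])

```text
time_s: 3.28
tool_pos: [0.5581, -0.2535, 0.1335]
eef_rot: [[0.185, 0.983, 0.003], [0.983, -0.185, -0.001], [-0.001, 0.003, -1.0]]
ft_force: [-0.3, 1.0, 4.5]
gripper_width: 0.0247
grip_force: 58.6
```

Request:
apply_moves([
  [[0,0,0],[0,0,0],1],
  [[0,0,0],[0,0,0],1],
  [[0,0,0],[0,0,0],1],
])

```text
time_s: 3.65
tool_pos: [0.5581, -0.2535, 0.1334]
eef_rot: [[0.185, 0.983, 0.002], [0.983, -0.185, -0.001], [-0.001, 0.003, -1.0]]
ft_force: [0.8, 0.3, 6.1]
gripper_width: 0.0245
grip_force: 58.6
```

Request:
apply_moves([
  [[0,0,0],[0,0,-0.08],1],
  [[0,0,0],[0,0,-0.16],1],
  [[0,0,0],[0,0,-0.25],1],
  [[0,0,0],[0,0,-0.33],1],
  [[0,0,0],[0,0,-0.33],1],
  [[0,0,0],[0,0,-0.33],1],
])

```text
time_s: 4.4
tool_pos: [0.5565, -0.2528, 0.3285]
eef_rot: [[0.185, 0.983, -0.001], [0.983, -0.185, 0.001], [0.0, -0.002, -1.0]]
ft_force: [0.4, -0.1, -1.3]
gripper_width: 0.0247
grip_force: 61.7
```

```bash
cat >> h.py <<'E'
def tilt(yaw): # tool z = -port z, tool y = port x
    P=Rz(yaw)@PORT; return np.c_[P[:,1],P[:,0],-P[:,2]]
E
python3 - <<'E'
from station import env
from h import *
s=env.state();R0,p0=s["eef_rot"],s["tool_pos"];print(p0,s["ft_force"])
yaw=-.073;n=(Rz(yaw)@PORT)[:,2];m=np.array([.573,.1375,.145])
tgt=m+n*.19;print(tgt) # TCP 190 above mouth => collar 167, tip 77
print(rel(R0,p0,tilt(yaw),tgt))
for nm in("scene",):
    c=env.capture(nm);np.savez("s2.npz",**c);cv2.imwrite("pics/s2.png",cv2.resize(c["pixels"][60:300,120:440],None,fx=2,fy=2))
E
```

```text
[ 0.55648964 -0.25281433  0.32854694] [ 0.35874808 -0.0844232  -1.29450874]
[0.46431072 0.14544844 0.30063889]
([-0.2921, 0.0163, -0.0524], [0.6239, -0.2738, 0.0472])
```

View pics/s2.png

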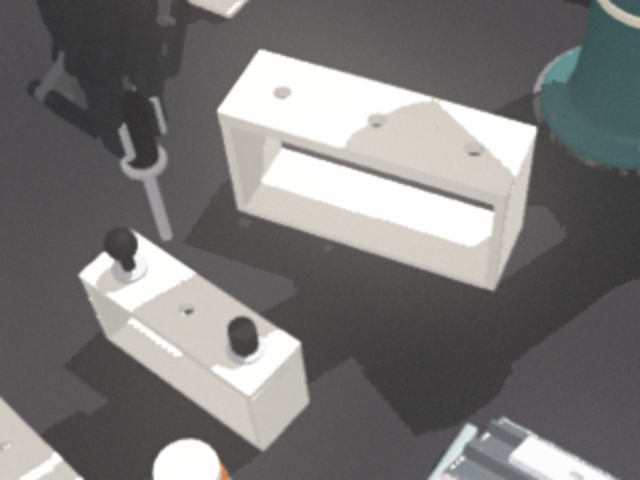

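The probe is held upright with the collar at (144,160) in the crop, and the other two rods are still in the rack. Moving above the block.

Request:
apply_moves([
  [[-0.292,0.016,-0.052],[0.624,-0.274,0.047],1],
  [[-0.292,0.016,-0.052],[0.624,-0.274,0.047],1],
  [[-0.292,0.016,-0.052],[0.624,-0.274,0.047],1],
  [[-0.292,0.016,-0.052],[0.624,-0.274,0.047],1],
  [[-0.292,0.016,-0.052],[0.624,-0.274,0.047],1],
  [[-0.292,0.016,-0.052],[0.624,-0.274,0.047],1],
  [[-0.292,0.016,-0.052],[0.624,-0.274,0.047],1],
  [[-0.292,0.016,-0.052],[0.624,-0.274,0.047],1],
])

```text
time_s: 5.45
tool_pos: [0.4624, 0.1481, 0.2978]
eef_rot: [[0.067, 0.82, 0.569], [0.998, -0.053, -0.041], [-0.003, 0.57, -0.821]]
ft_force: [0.1, -0.1, -0.5]
gripper_width: 0.0245
grip_force: 61.7
```

Request:
apply_moves([
  [[0,0,0],[0,0,0],1],
  [[0,0,0],[0,0,0],1],
])

```text
time_s: 5.7
tool_pos: [0.4647, 0.1438, 0.3005]
eef_rot: [[0.076, 0.817, 0.572], [0.997, -0.061, -0.045], [-0.002, 0.573, -0.819]]
ft_force: [-0.1, 0.3, -0.9]
gripper_width: 0.0249
grip_force: 61.7
```

```bash
cat > look.py <<'E'
import sys
from station import env
from h import *
k=sys.argv[1]
s=env.state();R0,p0=s["eef_rot"],s["tool_pos"];print(p0,R0.round(3).tolist(),s["ft_force"],s["time_s"])
for n in("wrist","top","scene"):
    c=env.capture(n);np.savez(f"{n}{k}.npz",**c);cv2.imwrite(f"pics/{n}{k}.png",c["pixels"])
E
python3 look.py 3
```

```text
[0.46472397 0.14384909 0.30048849] [[0.076, 0.817, 0.572], [0.997, -0.061, -0.045], [-0.002, 0.573, -0.819]] [-0.08439454  0.27497683 -0.93362257] 5.7
```

View pics/wrist3.png

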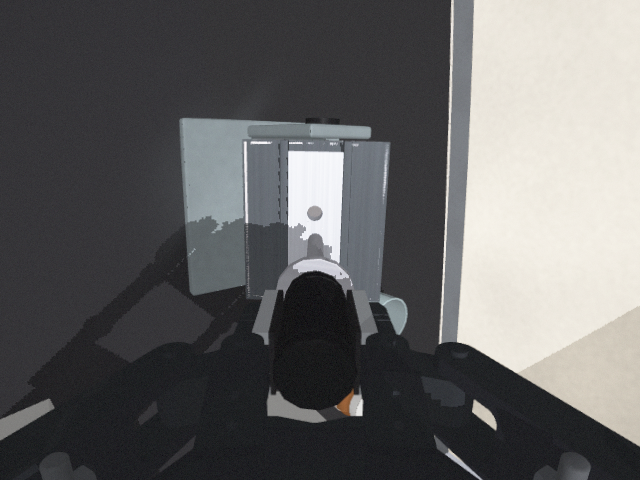

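The wrist view shows the hole at (314.5,213) and the rod tip at about (315,238), with the collar at (315,272). Measuring numerically.

Run:
```python
from h import *
c=load("wrist3.npz");g=cv2.cvtColor(c["pixels"],6).astype(int)
print(g[204:222,304:326])
print(g[228:262:2,300:332])
```

```text
[[241 242 242 243 245 242 244 242 240 241 239 241 243 244 241 245 244 241
  240 244 244 241]
 [242 242 241 244 245 244 244 242 240 219 217 217 234 243 242 245 244 241
  240 244 243 242]
 [243 241 240 244 245 243 233 217 178 165 168 169 175 186 218 244 244 241
  241 244 243 242]
 [240 240 242 245 245 217 171 167 158 156 158 159 158 156 171 202 233 242
  241 244 243 241]
 [240 242 241 244 234 166 154 155 156 154 160 156 155 156 156 161 177 241
  241 244 243 241]
 [241 241 241 244 172 155 154 154 157 155 158 155 157 155 156 157 159 220
  241 244 243 242]
 [243 241 241 232 154 155 158 154 156 157 156 157 156 156 155 157 159 169
  241 244 243 242]
 [240 240 241 189 155 153 154 156 156 156 156 157 158 157 154 157 157 153
  202 244 244 243]
 [240 241 240 149 156 154 156 155 159 156 157 156 158 159 157 159 154 142
  192 244 243 241]
 [241 240 240 143 150 154 156 156 158 156 160 157 157 156 156 159 156 129
  163 244 243 242]
 [241 242 239 167 146 148 155 156 158 155 157 154 158 154 157 155 137 127
  186 244 243 240]
 [242 239 239 191 145 147 154 157 155 155 153 155 157 157 154 143 123 124
  2
[... 2136 characters left out ...]
6 148 144 147 150 152 153 153 155]
 [149 151 147 149 148 149 149 110 110 108 110 108 109 111 111 110 111 109
  108 101 103 105 109 134 146 146 143 147 152 152 155 157]
 [151 149 149 149 148 150 150 109 111 110 110 110 111 110 109 107 108 106
  105 107 103 106 105 128 147 145 144 150 149 156 243 240]
 [149 150 151 150 135 141 130 105 109 110 111 113 112 113 116 116 118 115
  113 116 115 115 112 118 147 145 145 151 151 151 160 240]
 [126 114 114 108 107 110 109 108 110 114 123 123 127 130 129 134 136 135
  139 141 142 138 131 126 122 124 113 127 132 144 157 241]
 [119 113 171 203 209 207 210 215 213 215 221 220 220 219 220 220 216 220
  215 213 215 219 221 223 214 169 138 114 111 124 132 131]]
```

```bash
cat > meas.py <<'E'
from h import *
def tool(c,uv,R,p,zt):
    o,d=ray(c,uv);o=R.T@(o-p);d=R.T@d;return (o+d*(zt-o[2])/d[2])*1e3
E
python3 - <<'E'
from meas import *
c=load("wrist3.npz")
from station import env
s=env.state();R,p=s["eef_rot"],s["tool_pos"]
g=cv2.cvtColor(c["pixels"],6).astype(int)
o,d=ray(c,(320,240));print("cam in tool",R.T@(o-p)*1e3,R.T@d)
print("tip top edge",tool(c,(315,233.3),R,p,.1134),"sides",tool(c,(307.6,241),R,p,.1134),tool(c,(322.2,241),R,p,.1134))
m=np.array([.573,.1375,.145]);print("mouth prior",R.T@(m-p)*1e3)
z=(R.T@(m-p))[2]
for dz in(-.004,0,.004):print("hole",tool(c,(314.7,212.9),R,p,z+dz), "edges", tool(c,(288,180),R,p,z+dz)[1]-tool(c,(343,180),R,p,z+dz)[1])
print("axes port in tool",(R.T@Rz(-.073)@PORT).round(4).tolist())
print("row200",g[200,282:350]);print("row170",g[170,282:350]);print("col315",g[255:300,315]);print("row272",g[272,272:290],g[272,340:360])
print("col325",g[144:160,325],"yaw edge", g[150:232:10,284:294])
E
```

```text
cam in tool [  67.30564087   -1.2836998  -142.52361201] [-0.26257226  0.01195798  0.96483823]
tip top edge [  2.32926699  -1.50373164 113.4       ] sides [ -3.0603517   -6.50755959 113.4       ] [ -3.04069406   3.38181726 113.4       ]
mouth prior [  2.0051271   -1.3261992  190.07966284]
hole [  1.82589076  -1.85142405 186.07966284] edges -45.92826265908617
hole [  1.02882323  -1.8583348  190.07966284] edges -46.4873351476962
hole [  0.2317557   -1.86524556 194.07966284] edges -47.04640763630623
axes port in tool [[0.0024, 1.0, -0.0029], [1.0, -0.0024, 0.0011], [0.0011, -0.0029, -1.0]]
row200 [109 113 112 112  69  68 213 246 242 242 245 246 244 243 244 245 245 245
 244 243 243 243 242 240 242 244 246 244 245 242 242 242 241 241 243 243
 242 244 244 243 241 244 245 242 240 241 243 246 247 245 243 244 242 243
 242 242 243 242 244 242  91 116 113 112 111 114 117 111]
row170 [112 113 113 116 118 108 213 247 245 243 246 246 247 246 245 247 246 246
 247 245 244 243 242 242 243 244 247 246 246 247 244 245 243 242 244 246
 245 244 246 247 245 244 247 246 244 244 243 246 248 246 244 244 244 2
[... 185 characters left out ...]
  19  17  19  23  19  20  27
  28  21  25  20  15  19  19  20  22]
row272 [ 68  65  64  65  67  65  66  67  64  69  86 103 115 125 124 128 126 126] [143 204 204 207 202 180 132 107 114 109 108 110 105 108 104 104 104 102
 109 108]
col325 [117 114 115 113 114 112 111 171 236 248 248 248 248 248 247 248] yaw edge [[115 114 116 110 103 139 144 146 147 147]
 [115 113 116  72 213 246 246 244 246 247]
 [113 116 118 108 213 247 245 243 246 246]
 [114 115 118 105 211 246 243 243 245 246]
 [111 115 117  65 213 246 243 240 244 246]
 [112 112  69  68 213 246 242 242 245 246]
 [109 110 110 106 216 244 241 241 245 245]
 [114 111 114 103 244 244 241 242 243 245]
 [ 66  68  68  70 155 153 151 150 154 155]]
```

Run:
```python
from meas import *
c=load("wrist3.npz")
from station import env
s=env.state();R,p=s["eef_rot"],s["tool_pos"]
g=cv2.cvtColor(c["pixels"],6).astype(int)
print("collar top edge x_c",tool(c,(315,258.6),R,p,.0184)-[18,0,0])
print(g[250:300:4,270:360].astype(int)[:, ::3])
```

```text
collar top edge x_c [-2.80738547 -1.40355565 18.4       ]
[[ 65  65  65  66  63  68 152 151 150 152 150 149 151 109 110 111 104 110
  148 150 153 239 239 238 107 110 108 109 108 108]
 [ 66  65  62  67  62  65 151 151 151 151 151 149 150 110 111 107 105 106
  147 150 243 238 238 238 112 110 107 109 109 105]
 [ 66  62  61  68  64  65 151 151 149 148 126 108 109 114 127 134 139 138
  122 127 157 238 239 198 111 108 106 108 106 105]
 [ 64  64  65  68  66  66 149 150 111 127 214 211 209 207 206 207 207 207
  209 219 208 136 134 159 106 110 106 108 105 107]
 [ 67  65  61  66  64  65 109 118 203 207 206 207 208 209 210 212 214 214
  212 213 210 210 213 143 112 108 106 110 106 104]
 [ 66  62  64  70  68 109 127 125 128 127 206 207 207 205 203 138 166 205
  203 204 204 207 207 209 209 122 108 110 106 102]
 [ 67  64  63  67 111 128 130 126 126 127 127  24  19  26  18  23  18  24
   27  62 208 205 205 204 208 207 109 108 103 107]
 [ 68  64  66 112 132 131 131 133 105  25  21  20  17  21  22  28  26  26
   34  37  22  34 206 206 206 126 138 109 102 108]
 [ 66  63  58 127 129 128 129  58  21  21  27  25  22  23  25  12  18  27
   26  23  22  27  30 127 124 128 126 180 102 104]
 [ 63  65  70 131 130 128 129  23  25  24  15  19  17  18  23  19  21  22
   21  28  22  28  25  22 130 126 128 137 105 105]
 [106 111 109  37  41 130  21  23  22  19  21  22  23  22  19  27  27  27
   18  18  21  23  20  18  37 125  38  49 114 114]
 [110 108 110  26  22  53  21  17  22  24  25  25  26  19  29  20  13  26
   29  28  21  18  22  19  19 122  27  32 122 122]
 [110 110  56  25  23  25  18  15  24  23  25  26  21  18  18  20  25  22
   23  24  27  22  17  26  13  33  27  29 123 120]]
```

Request:
apply_moves([
  [[0,0,0],[0.006,-0.0005,0.03],1],
  [[0,0,0],[0.006,-0.0005,0.055],1],
  [[0,0,0],[0.006,-0.0005,0.06],1],
  [[0,0,0],[0.006,-0.0005,0.06],1],
])

```text
time_s: 6.35
tool_pos: [0.4854, 0.1469, 0.2715]
eef_rot: [[0.075, 0.817, 0.572], [0.997, -0.06, -0.044], [-0.001, 0.574, -0.819]]
ft_force: [-0.6, 0.2, -0.6]
gripper_width: 0.0247
grip_force: 61.7
```

```bash
python3 look.py 4
python3 - <<'E'
from h import *
c=load("wrist4.npz")["pixels"];cv2.imwrite("pics/crop4.png",cv2.resize(c[190:290,255:375],None,fx=6,fy=6,interpolation=cv2.INTER_NEAREST))
E
```

```text
[0.48541422 0.14694314 0.27150551] [[0.075, 0.817, 0.572], [0.997, -0.06, -0.044], [-0.001, 0.574, -0.819]] [-0.62719982  0.2133429  -0.6113756 ] 6.35
```

View pics/crop4.png

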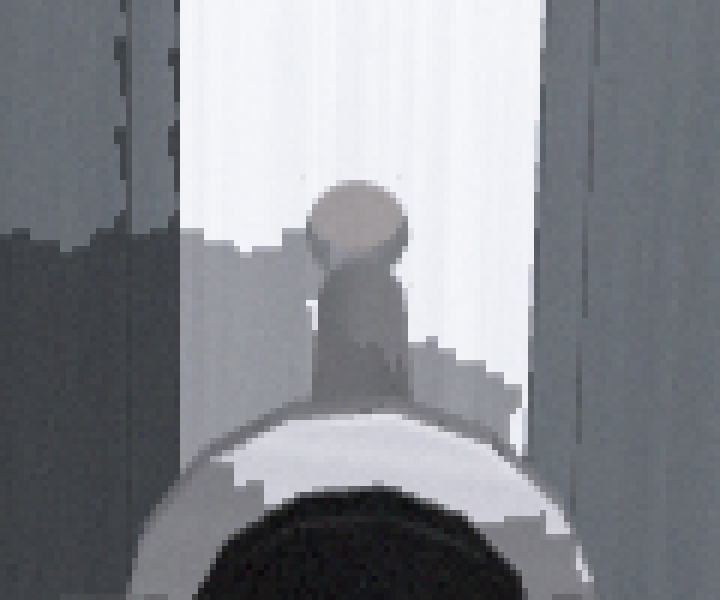

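The enlarged view shows the hole centred at about wrist (314.2,228), with the rod tip's edge just below it at (315,233).

Run:
```python
from meas import *
c=load("wrist4.npz")
from station import env
s=env.state();R,p=s["eef_rot"],s["tool_pos"]
m=np.array([.573,.1375,.145]);q=R.T@(m-p)*1e3;print("prior",q)
g=cv2.cvtColor(c["pixels"],6).astype(int)
print(g[217:246:2,302:328])
for u in((314.1,228.2),):print("hole",tool(c,u,R,p,q[2]/1e3))
print("hole top/l/r",[tool(c,u,R,p,q[2]/1e3).round(2).tolist() for u in((314,219.6),(305.6,228.2),(322.6,228.2))])
print("tip",[tool(c,u,R,p,.1134).round(2).tolist() for u in((315,233.3),(307.2,240),(322.4,240))])
```

```text
prior [ -3.48907428  -1.49937367 154.919958  ]
[[240 240 239 240 243 244 242 243 243 240 240 239 239 240 243 243 242 243
  244 242 240 241 244 243 241 239]
 [240 241 241 229 243 244 242 243 242 238 239 239 239 240 243 243 241 242
  243 230 239 241 244 243 240 239]
 [241 241 240 241 244 244 242 220 176 162 159 156 156 157 163 164 178 219
  242 240 240 241 244 243 240 240]
 [241 240 239 240 242 219 163 156 155 152 155 155 157 159 159 155 153 157
  162 214 240 241 243 240 241 240]
 [241 239 239 239 214 154 154 154 155 155 156 156 154 156 158 157 160 156
  157 156 210 240 243 242 240 240]
 [241 240 239 238 128 152 154 157 157 154 155 155 154 154 155 157 159 157
  156 149 128 241 243 241 241 240]
 [149 149 150 146 121 126 149 153 154 155 153 156 155 157 158 157 156 155
  136 122 124 222 242 240 240 238]
 [148 147 150 150 138 122 124 124 146 150 148 149 144 147 144 132 127 126
  123 122 182 241 242 242 240 238]
 [152 149 150 147 153 137 127 126 142 142 130 129 126 125 127 129 123 124
  125 182 238 241 242 240 238 239]
 [149 149 148 148 154 152 150 132 115 113 116 116 120 122 121 123 123 126
  193 240 239 241 243 241 239 237]
 [148 149 149 151 152 151 140 110 110 114 115 117 119 120 123 125 124 122
  124 140 237 230 242 240 239 237]
 [150 149 146 147 156 151 110 108 108 112 114 119 120 123 125 124 124 120
  125 126 190 240 242 239 239 238]
 [150 150 146 150 176 224 109 106 110 112 114 120 118 122 120 120 122 120
  124 125 159 241 241 241 238 238]
 [147 147 148 148 158 219 105 107 109 114 114 120 121 123 121 120 124 120
  121 123 129 241 239 240 240 238]
 [147 148 150 151 154 146 109 107 111 112 112 119 121 124 125 123 122 124
  123 123 131 241 240 240 238 237]]
hole [ -4.58825284  -2.29316663 154.919958  ]
hole top/l/r [[2.26, -2.37, 154.92], [-4.6, -8.92, 154.92], [-4.58, 4.33, 154.92]]
tip [[1.89, -1.53, 113.4], [-2.79, -6.8, 113.4], [-2.78, 3.48, 113.4]]
```

Request:
apply_moves([
  [[0,0,0],[-0.0025,-0.001,0.02],1],
  [[0,0,0],[-0.0025,-0.001,0.035],1],
  [[0,0,0],[-0.0025,-0.001,0.035],1],
  [[0,0,0],[-0.0025,-0.001,0.035],1],
  [[0,0,0],[-0.0025,-0.001,0.035],1],
])

```text
time_s: 7.12
tool_pos: [0.4969, 0.1452, 0.2546]
eef_rot: [[0.074, 0.816, 0.573], [0.997, -0.06, -0.043], [-0.001, 0.575, -0.818]]
ft_force: [0.4, 0.1, -1.4]
gripper_width: 0.0248
grip_force: 61.7
```

```bash
python3 look.py 5
python3 - <<'E'
from meas import *
c=load("wrist5.npz")
from station import env
s=env.state();R,p=s["eef_rot"],s["tool_pos"]
m=np.array([.573,.1375,.145]);q=R.T@(m-p)*1e3;print("prior",q)
g=cv2.cvtColor(c["pixels"],6).astype(int)
print(g[222:258,301:329])
E
```

```text
[0.49693374 0.14516936 0.25461946] [[0.074, 0.816, 0.573], [0.997, -0.06, -0.043], [-0.001, 0.575, -0.818]] [ 0.42024693  0.12651468 -1.38649831] 7.125
prior [ -1.97830457  -0.5704267  133.71198041]
[[241 242 239 ... 243 241 241]
 [240 241 241 ... 242 242 239]
 [241 241 240 ... 242 241 239]
 ...
 [150 148 148 ... 146 145 144]
 [151 146 148 ... 145 147 145]
 [149 129 119 ... 142 144 146]]
```

Run:
```python
from meas import *
c=load("wrist5.npz")
g=cv2.cvtColor(c["pixels"],6).astype(int)
for r in range(222,258): print(r,*g[r,301:329])
```

```text
222 241 242 239 241 242 245 243 242 244 240 238 238 239 238 241 242 243 242 241 243 241 239 238 241 244 243 241 241
223 240 241 241 241 242 244 242 241 244 240 239 238 239 238 240 242 243 242 241 243 241 240 238 242 244 242 242 239
224 241 241 240 240 241 244 243 242 243 241 238 238 238 238 240 241 242 241 241 243 242 240 228 231 244 242 241 239
225 241 241 239 241 241 244 243 241 244 240 211 193 174 174 176 198 218 230 241 243 243 241 237 240 245 242 241 239
226 241 241 239 229 242 245 243 242 217 176 161 155 158 155 155 157 165 171 218 242 241 239 239 242 243 243 240 240
227 240 239 239 226 242 245 242 178 164 154 156 152 154 156 155 157 153 156 167 199 232 239 239 242 244 240 240 239
228 241 240 240 238 241 243 194 154 156 155 156 154 153 157 155 159 157 159 156 160 192 241 239 241 243 241 241 239
229 241 239 239 241 240 219 158 156 156 156 155 157 154 156 156 155 156 157 158 156 162 215 239 242 242 242 240 241
230 242 240 239 240 241 165 154 154 154 154 156 155 154 156 157 158 160 158 156 152 154 166 239 242 243 242 240 240
231 240 239 239 239 225 143 156 156 155 157 158 155 154 
[... 2375 characters left out ...]
 143
252 151 149 149 148 151 155 107 109 112 109 113 106 111 111 110 109 108 108 105 110 122 123 133 150 148 149 147 145
253 151 149 147 149 150 153 108 110 108 109 109 107 112 112 112 107 109 104 107 109 122 121 133 151 147 146 148 146
254 152 150 150 151 153 150 105 109 111 112 110 109 111 111 111 108 106 104 105 105 107 111 132 151 148 146 146 145
255 150 148 148 150 151 141 108 112 113 111 110 107 112 109 111 109 107 110 107 109 104 106 117 152 149 146 145 144
256 151 146 148 133 143 127 107 108 109 110 111 110 110 113 114 115 114 118 118 120 115 116 120 148 147 145 147 145
257 149 129 119 116 122 119 108 109 108 109 111 107 107 109 120 123 122 124 125 125 125 121 120 123 130 142 144 146
```

Run:
```python
from meas import *
c=load("wrist5.npz")
from station import env
s=env.state();R,p=s["eef_rot"],s["tool_pos"];print(s["time_s"])
for z in(.132,.1337):print("hole t/l/r",[tool(c,u,R,p,z).round(2).tolist() for u in((314,224.7),(304.5,233.8),(323.2,233.8))])
print("tip",[tool(c,u,R,p,.1134).round(2).tolist() for u in((315,232.7),(307.25,241),(322.2,241))])
```

```text
7.275
hole t/l/r [[4.07, -1.39, 132.0], [-2.7, -8.26, 132.0], [-2.68, 5.28, 132.0]]
hole t/l/r [[3.67, -1.39, 133.7], [-3.13, -8.31, 133.7], [-3.12, 5.31, 133.7]]
tip [[2.82, -0.66, 113.4], [-2.99, -5.91, 113.4], [-2.98, 4.23, 113.4]]
```

Request:
apply_moves([
  [[0,0,0],[-0.0012,-0.0011,0.01],1],
  [[0,0,0],[-0.0012,-0.0011,0.02],1],
  [[0,0,0],[-0.0012,-0.0011,0.026],1],
  [[0,0,0],[-0.0012,-0.0011,0.032],1],
  [[0,0,0],[-0.0012,-0.0011,0.037],1],
  [[0,0,0],[-0.0012,-0.0011,0.037],1],
])

```text
time_s: 8.02
tool_pos: [0.5089, 0.1433, 0.2354]
eef_rot: [[0.074, 0.817, 0.573], [0.997, -0.06, -0.043], [-0.001, 0.574, -0.819]]
ft_force: [0.5, -0.9, -2.1]
gripper_width: 0.0247
grip_force: 61.7
```

Run:
```python
from station import env
from h import *
s=env.state();R,p=s["eef_rot"],s["tool_pos"]
print("tip depth above mouth",(R.T@(np.array([.573,.1375,.145])-p)*1e3)[2]-113.4,"F tool",R.T@s["ft_force"],s["wrist_torque"])
```

```text
tip depth above mouth -2.4443644651454264 F tool [-0.83227779 -0.71213566  2.04442704] [ 0.01288213  0.4195467  -0.05231448]
```

Request:
apply_moves([
  [[0,0,0],[0,0,0.005],1],
  [[0,0,0],[0,0,0.01],1],
  [[0,0,0],[0,0,0.015],1],
  [[0,0,0],[0,0,0.015],1],
])

```text
time_s: 8.52
tool_pos: [0.514, 0.1429, 0.228]
eef_rot: [[0.074, 0.817, 0.573], [0.997, -0.06, -0.043], [-0.001, 0.574, -0.819]]
ft_force: [-0.3, -0.6, -1.0]
gripper_width: 0.0246
grip_force: 61.7
```

```bash
cat > st.py <<'E'
from station import env
from h import *
s=env.state();R,p=s["eef_rot"],s["tool_pos"]
print("tip above mouth",(R.T@(np.array([.573,.1375,.145])-p)*1e3)[2]-113.4,"F tool",R.T@s["ft_force"],s["wrist_torque"],s["gripper_width"])
E
python3 st.py
```

```text
tip above mouth -11.465008938939917 F tool [-0.66259621 -0.76265271  0.71650975] [0.0335168  0.41341427 0.02051981] 0.024581223259095116
```

The rod is in the hole with no contact force. Continuing.

Request:
apply_moves([
  [[0,0,0],[0,0,0.015],1],
  [[0,0,0],[0,0,0.03],1],
  [[0,0,0],[0,0,0.045],1],
  [[0,0,0],[0,0,0.06],1],
  [[0,0,0],[0,0,0.06],1],
])

```text
time_s: 9.15
tool_pos: [0.5346, 0.1411, 0.1977]
eef_rot: [[0.074, 0.817, 0.572], [0.997, -0.06, -0.044], [-0.002, 0.573, -0.819]]
ft_force: [0.1, -0.9, -1.0]
gripper_width: 0.0245
grip_force: 61.7
```

```bash
python3 st.py
```

```text
tip above mouth -48.12756820944951 F tool [-0.85500224 -0.42377626  0.86626693] [0.07940164 0.35337167 0.01077355] 0.02450725387342994
```

Request:
apply_moves([
  [[0,0,0],[0,0,0.015],1],
  [[0,0,0],[0,0,0.03],1],
  [[0,0,0],[0,0,0.045],1],
  [[0,0,0],[0,0,0.057],1],
  [[0,0,0],[0,0,0.057],1],
])

```text
time_s: 9.78
tool_pos: [0.5541, 0.1398, 0.1699]
eef_rot: [[0.074, 0.817, 0.572], [0.997, -0.06, -0.044], [-0.002, 0.573, -0.819]]
ft_force: [0.0, -0.4, -1.7]
gripper_width: 0.0246
grip_force: 61.7
```

```bash
python3 st.py
```

```text
tip above mouth -82.09671678428352 F tool [-0.41107145 -0.90411349  1.38492717] [ 0.04459552  0.44103197 -0.01357233] 0.02462998799192207
```

Request:
apply_moves([
  [[0,0,0],[0,0,0.003],1],
  [[0,0,0],[0,0,0.006],1],
  [[0,0,0],[0,0,0.009],1],
  [[0,0,0],[0,0,0.011],1],
  [[0,0,0],[0,0,0.011],1],
])

```text
time_s: 10.4
tool_pos: [0.5581, 0.1397, 0.1654]
eef_rot: [[0.074, 0.816, 0.573], [0.997, -0.06, -0.043], [-0.001, 0.575, -0.818]]
ft_force: [0.5, -0.2, -1.7]
gripper_width: 0.0248
grip_force: 61.7
```

```bash
python3 st.py
```

```text
tip above mouth -88.01318520580816 F tool [-0.13615574 -0.58265824  1.64058629] [0.03072305 0.43961092 0.01094657] 0.024791897402824642
```

Request:
apply_moves([
  [[0,0,0],[0,0,0.002],1],
  [[0,0,0],[0,0,0.004],1],
  [[0,0,0],[0,0,0.004],1],
])

```text
time_s: 10.78
tool_pos: [0.5594, 0.1397, 0.164]
eef_rot: [[0.074, 0.816, 0.573], [0.997, -0.06, -0.043], [-0.001, 0.575, -0.818]]
ft_force: [-5.4, 0.2, 2.7]
gripper_width: 0.0247
grip_force: 62.7
```

```bash
python3 st.py
```

```text
tip above mouth -90.02408771747456 F tool [-0.24239576 -2.86495441 -5.25337996] [-0.00479034  0.73128733 -0.07612455] 0.024735451649590682
```

Request:
apply_moves([
  [[0,0,0],[0,0,0.001],1],
  [[0,0,0],[0,0,0.002],1],
  [[0,0,0],[0,0,0.002],1],
])

```text
time_s: 11.15
tool_pos: [0.5597, 0.1399, 0.1638]
eef_rot: [[0.075, 0.816, 0.573], [0.997, -0.061, -0.043], [-0.0, 0.575, -0.818]]
ft_force: [-15.7, 2.2, 14.3]
gripper_width: 0.0248
grip_force: 64.0
```

```bash
python3 st.py; python3 look.py 6
python3 - <<'E'
from h import *
a=load("wrist6.npz")["pixels"][180:360,220:420];b=load("scene6.npz")["pixels"][230:380,300:470]
im=np.zeros((560,800,3),np.uint8);im[:360,:400]=cv2.resize(a,None,fx=2,fy=2);im[:345,405:796]=cv2.resize(b,(391,345))
cv2.imwrite("pics/c6.png",im)
E
```

```text
tip above mouth -90.27145084359417 F tool [  1.00403872  -4.72532079 -20.74329721] [-0.04827406  1.4708475  -0.14957446] 0.02484116877641727
[0.55965386 0.13986459 0.16379128] [[0.075, 0.816, 0.573], [0.997, -0.061, -0.043], [-0.0, 0.575, -0.818]] [-15.66977995   2.18416209  14.25863113] 11.15
```

View pics/c6.png

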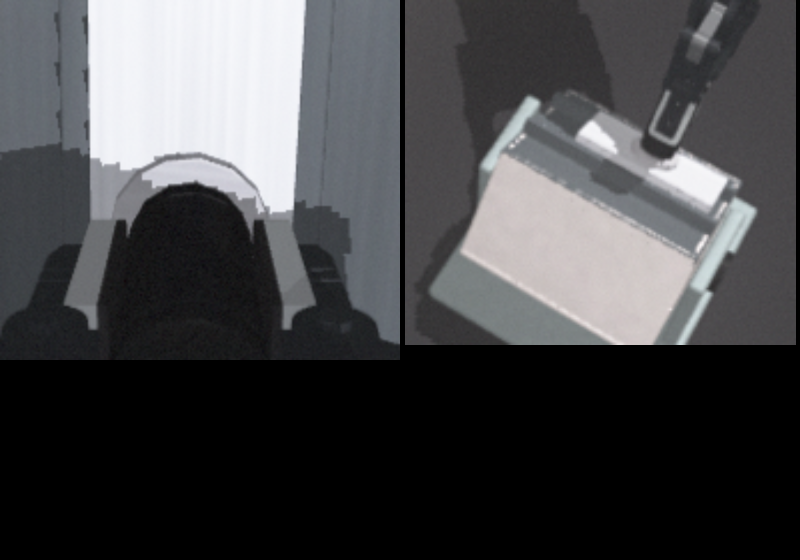

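The wrist and scene views show the collar seated on the block (wrist crop (190,165)) and the rod fully in. Releasing and backing off.

Request:
apply_moves([
  [[0,0,0],[0,0,-0.002],1],
  [[0,0,0],[0,0,-0.002],-1],
  [[0,0,0],[0,0,-0.002],-1],
  [[0,0,0],[0,0,-0.002],-1],
  [[0,0,0],[0,0,-0.002],-1],
  [[0,0,0],[0,0,-0.002],-1],
])

```text
time_s: 12.05
tool_pos: [0.5595, 0.1396, 0.1635]
eef_rot: [[0.074, 0.816, 0.573], [0.997, -0.06, -0.043], [-0.001, 0.575, -0.818]]
ft_force: [0.4, 0.1, -0.1]
gripper_width: 0.0853
grip_force: 0.0
```

Request:
apply_moves([
  [[0,0,0],[0,0,-0.03],-1],
  [[0,0,0],[0,0,-0.08],-1],
  [[0,0,0],[0,0,-0.15],-1],
  [[0,0,0],[0,0,-0.22],-1],
  [[0,0,0],[0,0,-0.22],-1],
  [[0,0,0],[0,0,-0.22],-1],
])

```text
time_s: 12.8
tool_pos: [0.4837, 0.1453, 0.2712]
eef_rot: [[0.074, 0.816, 0.573], [0.997, -0.06, -0.043], [-0.001, 0.575, -0.818]]
ft_force: [-0.2, -0.4, -0.6]
gripper_width: 0.0858
grip_force: 0.0
```

```bash
python3 look.py 7
python3 - <<'E'
from h import *
a=load("wrist7.npz")["pixels"][100:360,170:470];b=load("scene7.npz")["pixels"][230:380,300:470];d=load("scene7.npz")["pixels"][150:390,90:300]
im=np.zeros((600,800,3),np.uint8);im[:347,:400]=cv2.resize(a,(400,347));im[:345,405:796]=cv2.resize(b,(391,345));im[350:590,:210]=d
im[350:590,220:620]=load("top7.npz")["pixels"][120:360,200:600]
cv2.imwrite("pics/c7.png",im)
E
```

```text
[0.48367398 0.14526242 0.27122654] [[0.074, 0.816, 0.573], [0.997, -0.06, -0.043], [-0.001, 0.575, -0.818]] [-0.19435215 -0.42513175 -0.63628955] 12.8
```

View pics/c7.png

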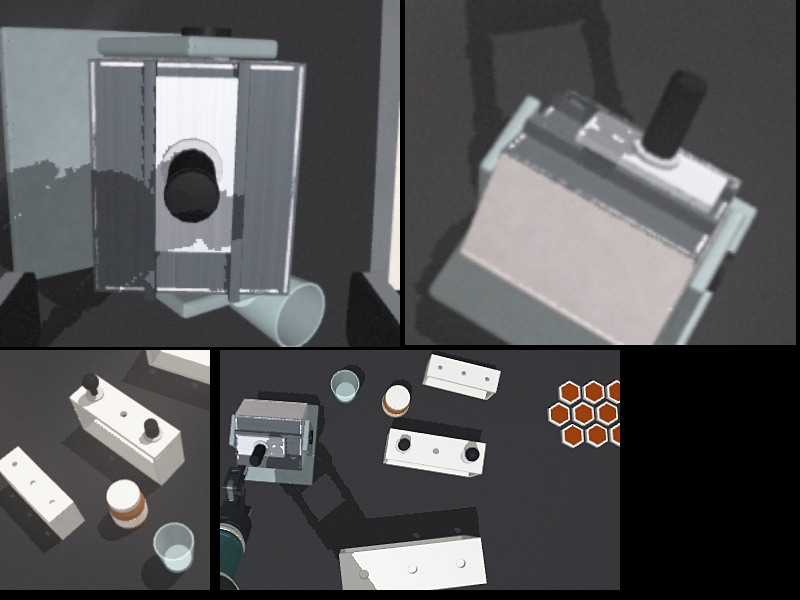

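The probe is seated flush at (660,155) in the scene crop. The other two rods, the jar and the beaker have not moved. Handing in.

```bash
python3 -c "
from station import env
print(env.close_job())"
```

```text
the job is handed in; nothing more can be done
None
```

The probe's rod is through the sliding block's hole with its collar flush on the block, the gripper has let go and backed off, the other two rods, the jar and the beaker are where they stood, and the job is handed in at about 13 s of robot time (no verdict was returned).

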